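# Take the top dalle from the spring holder and lay it on the pattern

## Robot

A 6-joint arm with a two-finger parallel gripper is mounted at the origin on the work surface. World frame = base frame: x ahead of the robot, y to its left, z up, the work surface at z = 0. Lengths are in mm, angles in rad, forces in N, time in s.
With the tool pointing down it reaches from about 350 to 875 mm from the base axis. Payload 4.2 kg.
Tool frame: the origin (TCP) lies midway between the tips of the shut fingers; the grasp point (between the pads) lies 19 mm behind it; z points along the fingers, y is the line along which they close (so a half turn about z gives the same grasp; the last joint's range is limited). The gripper opens to 85 mm and grips with 20 to 120 N. Pads are 22 mm wide; open, the fingers measure 114 mm over their backs; the gripper's body (76 mm by 85 mm) begins 54 mm behind the grasp point. The pads swing forward as they close: fully open they stand 13 mm farther back than shut.
Start: joints at [-1.068, 0.385, 0.008, 0, -1.194, -0.259], TCP at [150.887, -606.492, 231.312] pointing down, gripper open.
Joint ranges: [-3.14, 3.14], [-1.21, 2.06], [-1.07, 1.41], [-3.16, 2.05], [-2.99, -0.16], [-3.1, 3.1]. Speed limits (rad/s): [2.79, 2.79, 3.14, 3.14, 3.14, 3.14].

## Interface

Orientations are given as a unit quaternion [x, y, z, w].
In Python, from bench import arm gives the robot as it stands. The module is installed in compiled form; this text tells all that it offers.
- The arm moves only by the shell command python3 -m handwheel 'ROWS' [OPENING]. ROWS is JSON, a list of rows, each an object of numbers: "x", "y", "z": the shift along the world's x, y, z each as a share of 20 cm, from -1 to 1; "ax", "ay", "az": the turn, a rotation vector about the world's x, y, z each as a share of 90 degrees, from -1 to 1. In form: [{"x": .., "y": .., "z": .., "ax": .., "ay": .., "az": ..}, ...]. A call has exactly 8 rows; each row shifts and turns the commanded pose from where the row before left it; what a row does not reach is not made up. A row lasts 1/10 s, in which the tool goes at most 50 mm and 8.59 degrees, less where a joint would pass 70% of its speed; a pose out of reach is approached as far as the arm can. A call with a number of a shift or a turn outside -1 to 1 is refused whole. A call with a gripper value outside its range is refused whole. OPENING is the opening, from -1 (shut) to 1 (fully open), set as the call begins (- or left out, the last holds). The fingers move at their own pace and stop on an object; the grip force is fixed at half the most. Time passes only in rows, so rows that do not move let the fingers close, or fill a call up. It gives the time, the measured TCP pose, the force, the opening and the grip force at its end, in the units of the state.
- arm.read_state(): the state, without advancing time (a new reading comes with each control period).
- arm.get_image(name): name is "scene" or "top" or "wrist"; returns the picture (480x640x3 uint8, red, green, blue); there is no depth.
- arm.camera_params(name): a dict with "K" (3x3 intrinsics, pixels), "position" and "orientation" of the camera in the world. Camera axes: x right, y down, z forward; pixel columns grow to the right and rows downward; lengths in mm; the calibration is good to about 2 mm. A picture is of the moment at which its call begins: read the wrist's pose just before it. camera_params takes no time and is no camera call; for the wrist camera it gives the pose at the moment of the call.
- arm.job_done(): hands the job in; it is judged then, once.
The state is a dict: "clock": time; "joints": joint angles; "joint_vel": joint speeds; "joint_efforts": joint torques, N m; "position": TCP position; "ee_rot": TCP orientation; "contact_force": force on the tool from outside, world axes, zero at the start; "wrist_torque": the same for the moment, N m; "gripper_width": finger opening in mm; "grasp_force": force on a finger pad.
Only numpy, scipy, OpenCV 4.12 (cv2) and the standard library are available. Lean on these libraries where they do the work, as an engineer would, in place of code of your own. Each camera call takes 0.05 s, during which the arm holds its last target. There are 200 camera calls.

## Task

Take the top round glass dalle out of the spring-loaded holder, so that the spring lifts the next one into its place, and lay it flat and centred on the empty large pencil circle of the paper pattern on the casting board. Set it down gently instead of dropping it, leave the rest of the stack in the holder, and do not push the round dalle already laid on the pattern.

Things in the scene. Friction and masses are not known exactly. Their poses are not given: they have to be found in the camera images.
- dalle_top_center (a point): Centre of the top one of three equal smooth round blue glass dalles (discs with paler ground rims, 56 mm diameter, 22 mm high, 135 g) stacked flat in a steel spring holder; z is the disc's axis. Four 7 mm posts stand 2.5 mm clear of the stack and end 6 mm (give or take 2) above the top disc's underside. Fingertips reaching below its underside would pinch the next disc too.
- dalle_next_center (a point): Centre of the second disc of that stack, 22 mm below the top one's at the start. The stack rests on a plate on a soft spring (60 N/m; it sinks if pushed): when the top disc is lifted the rest follow it up by 22 mm, this centre then being 95 mm above the table. The holder's base is a 100 mm square plate, 8 mm thick, fixed; posts reach 90 mm above the table.
- spot_center (a point): Centre of the empty large pencil circle (60 mm diameter, small cross in it), at the paper's surface; z up, y along the board's long side. A dalle laid on it has its centre 11 mm higher. The paper lies on a fixed 200 x 320 mm board, 10 mm thick, with battens 12 mm above the paper at its edges, the nearest 88 mm from this point. The smaller circles (26 mm) are not meant.
- dalle_laid_center (a point): Centre of an equal loose round dalle (56 mm diameter, 22 mm high) already laid on the pattern, 120 mm along the board's long side from the empty circle's centre. To be left where it is.
Things that resemble listed ones, but are neither listed nor needed, are in the scene too. What is shaped like the part that bears dalle_top_center but brown, red or yellow is not meant.

How it is judged (in metres and radians):
On the way, in this order (a step that is already met when the one before it is completed fails the run):
1. the top dalle is lifted clear of the holder and the next one has risen into its place (distance between dalle_top_center and dalle_next_center above 0.04 m and height (world z) of dalle_next_center above 0.085 m), for 0.2 s.
2. the dalle is brought down onto the circle in the fingers, its underside no more than 10 mm above the paper (horizontal distance between dalle_top_center and spot_center below 0.018 m and z of dalle_top_center in the frame of spot_center below 0.021 m and contact force between the fingers and dalle_top above 0.5 N), for 0.05 s.
At the end, for the whole second after the job is handed in: The former top dalle lies flat (within 10 degrees) and still on the paper, its centre within 15 mm of the empty circle's centre; the next dalle is in the holder, risen into the top place (centre at least 85 mm above the table, within 32 mm of where it started) (horizontal distance between dalle_top_center and spot_center below 0.015 m and z of dalle_top_center in the frame of spot_center between 0.006 and 0.016 m and angle between dalle_top_center's own z axis and vertical below 0.17 rad and linear speed of dalle_top below 0.02 m/s and distance of dalle_next_center from where it was at the start of the episode below 0.032 m and height (world z) of dalle_next_center above 0.085 m); the robot touches nothing.
It fails at once if the dalle already laid is pushed more than 15 mm (distance of dalle_laid_center from where it was at the start of the episode above 0.015 m).
It also fails if it takes over 35 s, if anything falls off the work surface, if the arm or the gripper's body presses on something with over 40 N, if the wrist force passes 120 N, or if a joint passes its speed limit or range.

## Working session

There is one attempt and no reset: what is moved stays moved. The work goes in short steps, Python scripts to look and compute and a shell command to move; the robot and the scene stay as the last step left them, time stands still between calls to the robot, and variables do not carry over. Pictures are saved under pics/ and viewed, at most 10 in all, crops included, and the job is handed in when it is done.

```bash
mkdir -p pics; cat > h.py <<'E'
import numpy as np,cv2
from bench import arm
from scipy.spatial.transform import Rotation as R
def ray(n,u,v,z,p=None):
    p=p or arm.camera_params(n);K=np.array(p["K"]);o=np.array(p["position"])
    q=np.array(p["orientation"]); M=R.from_quat(q).as_matrix() if q.size==4 else q
    d=M@np.linalg.inv(K)@[u,v,1]; return o+d*(z-o[2])/d[2]
def proj(n,X,p=None):
    p=p or arm.camera_params(n);q=np.array(p["orientation"]);M=R.from_quat(q).as_matrix() if q.size==4 else q
    c=np.array(p["K"])@M.T@(np.array(X)-p["position"]);return c[:2]/c[2]
def snap(n,f,crop=None,s=1):
    im=arm.get_image(n)[:,:,::-1];cv2.imwrite('pics/raw_'+f,im)
    if crop: x,y,w,h=crop;im=cv2.resize(im[y:y+h,x:x+w],None,fx=s,fy=s,interpolation=2)
    cv2.imwrite('pics/'+f,im)
E
python3 - <<'E'
from h import *
snap('top','t1.png');snap('scene','s1.png')
for n in('top','scene','wrist'):print(n,arm.camera_params(n))
print(arm.read_state())
E
```

```text
top {'K': array([[555.83577623,   0.        , 328.42838175],
       [  0.        , 555.83577623, 243.68221475],
       [  0.        ,   0.        ,   1.        ]]), 'position': array([ 487.08388804,   66.88373292, 1120.81294431]), 'orientation': array([ 0.71435334, -0.69832846,  0.03749298, -0.02511872])}
scene {'K': array([[519.82761196,   0.        , 322.15411631],
       [  0.        , 519.82761196, 231.93935953],
       [  0.        ,   0.        ,   1.        ]]), 'position': array([1133.66833663, -424.42573552,  692.74756366]), 'orientation': array([ 0.82452731,  0.37148637, -0.18224566, -0.3859263 ])}
wrist {'K': array([[409.40827958,   0.        , 324.60615449],
       [  0.        , 409.40827958, 239.60846186],
       [  0.        ,   0.        ,   1.        ]]), 'position': array([  74.42098026, -625.15492923,  373.38929197]), 'orientation': array([0.60809295, 0.7785399 , 0.12309152, 0.09458889])}
{'clock': 0.1, 'joints': array([-1.06842225e+00,  3.85476598e-01,  6.78552050e-03, -4.81647414e-04,
       -1.19400366e+00, -2.58615571e-01]), 'joint_vel': array([-0.00058789, -0.00069511,  0.0027732 ,  0.00366543,  0.00097684,
       -0.00020371]), 'joint_efforts': array([-5.09696820e-04, -3.93319809e+01,  1.88929671e+01,  4.19786990e+00,
       -2.53086349e-03,  9.01990461e-06]), 'position': array([ 150.75938491, -606.01011521,  230.33491464]), 'ee_rot': array([-1.21489511e-01,  9.92592236e-01,  9.64448461e-04, -1.44678484e-04]), 'contact_force': array([-0.39983527,  0.12851683,  0.75149467]), 'wrist_torque': array([-0.00460769, -0.02909911,  0.06547311]), 'grasp_force': 0.0, 'gripper_width': 85.25496090723684}
```

View pics/t1.png

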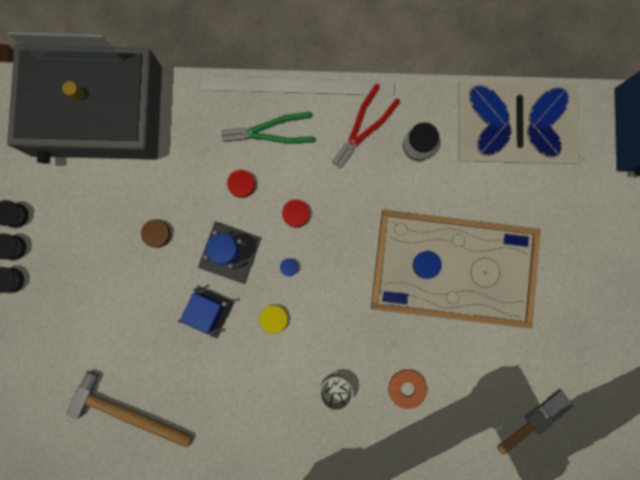

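View pics/s1.png

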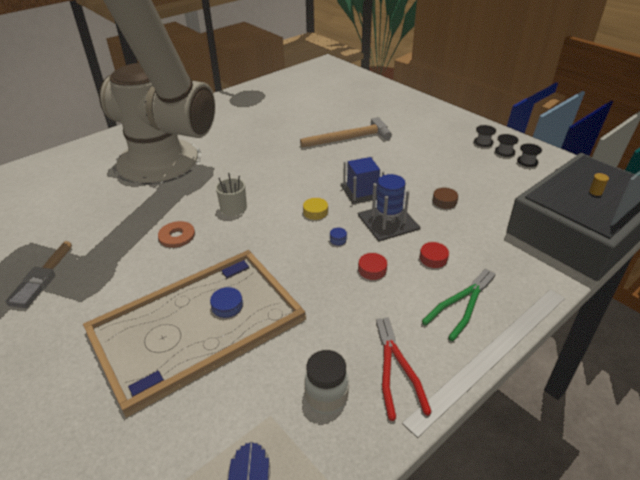

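The round-disc stack is at top (222,249) and scene (391,185). The decoy holder with square blue blocks is at top (203,313). The red, brown and yellow discs and the small blue one at (289,267) are loose and not meant. The empty large circle is at top (486,272) and the laid dalle at (427,264). I'll confirm these in an enlarged crop.

```bash
python3 - <<'E'
from h import *
im=cv2.imread('pics/raw_t1.png')
a=cv2.resize(im[210:290,180:280],None,fx=6,fy=6,interpolation=2)
b=cv2.resize(im[230:310,400:540],None,fx=5,fy=5,interpolation=2)
s=cv2.imread('pics/raw_s1.png');s=cv2.resize(s[150:250,330:430],None,fx=4,fy=4,interpolation=2)
c=np.zeros((600,800,3),np.uint8);c[:320,:400]=cv2.resize(a,(400,320));c[:400,400:800]=s;c[320:520,:350]=cv2.resize(b,(350,200));cv2.imwrite('pics/c1.png',c)
print(ray('top',222,248.5,106),ray('top',486,272,10),ray('top',427,264,32))
for e in ((204,270),(245,282)):print(ray('top',*e,8))
E
```

```text
[564.02041478 244.14638886 106.        ] [ 536.32251097 -269.13415965   10.        ] [ 548.44669914 -145.87715364   32.        ]
[527.64527014 295.35441872   8.        ]
[505.59912068 213.01159923   8.        ]
```

View pics/c1.png

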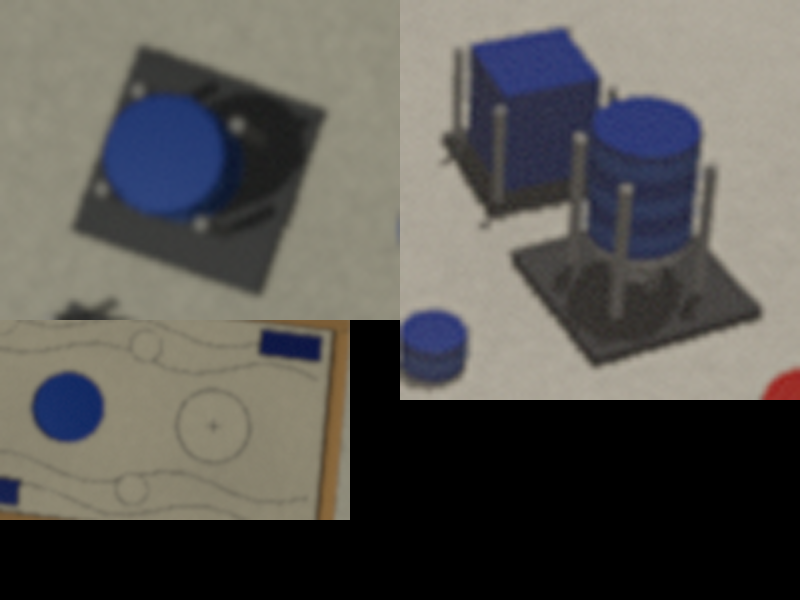

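Crop: the right-hand stack is three round blue discs among four posts, which matches the description. The post tips show at crop (138,90), (237,125), (201,224) and (101,188), and the circle's cross at (213,426). Next I'll compute the pose.

```bash
python3 - <<'E'
from h import *
P=np.array([ray('top',180+x/4,210+y/4,90)[:2] for x,y in((138,90),(237,125),(201,224),(101,188))])
print(P,P.mean(0))
e=P[1]-P[0];f=P[2]-P[1];print(np.degrees(np.arctan2(e[1],e[0])),np.degrees(np.arctan2(f[1],f[0])),np.linalg.norm(e),np.linalg.norm(f))
print('disc',ray('top',180+164/4,210+155/4,106), 'spot',ray('top',400+213/2.5,230+(426-320)/2.5,10),'laid',ray('top',400+68/2.5,230+(407-320)/2.5,32))
E
```

```text
[[594.71761801 261.98265846]
 [579.47808511 215.54214083]
 [533.14133205 230.48188263]
 [548.74288994 277.21472797]] [564.01998128 246.30535247]
-108.16733549821267 162.12981319683536 48.877040014637316 48.685630001724185
disc [563.5205085 245.9472183 106.       ] spot [ 535.48310863 -267.51684158   10.        ] laid [ 546.88105366 -146.28146803   32.        ]
```

```bash
python3 -m handwheel '[{"x":0.086,"y":0.1775,"az":-0.0444},{"x":0.086,"y":0.1775,"az":-0.0444},{"x":0.086,"y":0.1775,"az":-0.0444},{"x":0.086,"y":0.1775,"az":-0.0444},{"x":0.086,"y":0.1775,"az":-0.0444},{"x":0.086,"y":0.1775,"az":-0.0444},{"x":0.086,"y":0.1775,"az":-0.0444},{"x":0.086,"y":0.1775,"az":-0.0444}]' 1
python3 -m handwheel '[{"x":0.086,"y":0.1775},{"x":0.086,"y":0.1775},{"x":0.086,"y":0.1775},{"x":0.086,"y":0.1775},{"x":0.086,"y":0.1775},{"x":0.086,"y":0.1775},{"x":0.086,"y":0.1775},{"x":0.086,"y":0.1775}]'
python3 -m handwheel '[{"x":0.086,"y":0.1775},{"x":0.086,"y":0.1775},{"x":0.086,"y":0.1775},{"x":0.086,"y":0.1775},{"x":0.086,"y":0.1775},{"x":0.086,"y":0.1775},{"x":0.086,"y":0.1775},{"x":0.086,"y":0.1775}]'
cat >w.py <<'E'
from h import *
import sys
s=arm.read_state();p=arm.camera_params('wrist');snap('wrist',sys.argv[1])
import pickle;pickle.dump(p,open('p.pkl','wb'))
y=R.from_quat(s['ee_rot']).as_matrix();print(s['clock'],s['position'],s['joints'].round(2),np.degrees(np.arctan2(y[1,1],y[0,1])),y[:,2].round(3))
E
python3 w.py w1.png
```

```text
0.1 [ 150.75938491 -606.01011521  230.33491464] [-1.07  0.39  0.01 -0.   -1.19 -0.26] 103.95615232384772 [-0.001  0.002 -1.   ]invalid input at $[0]: expected keys x, y, z, ax, ay, az
invalid input at $[0]: expected keys x, y, z, ax, ay, az
invalid input at $[0]: expected keys x, y, z, ax, ay, az
```

View pics/w1.png

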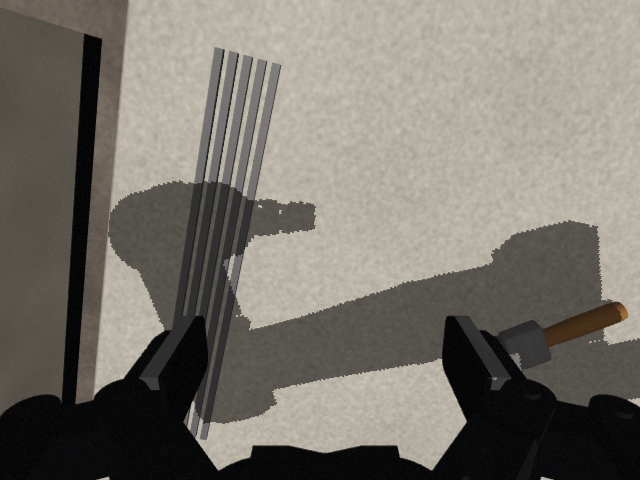

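The moves were refused because every row needs all six keys. The picture shows only the start area.

```bash
python3 -m handwheel '[{"x":0.086,"y":0.1775,"z":0,"ax":0,"ay":0,"az":-0.0444},{"x":0.086,"y":0.1775,"z":0,"ax":0,"ay":0,"az":-0.0444},{"x":0.086,"y":0.1775,"z":0,"ax":0,"ay":0,"az":-0.0444},{"x":0.086,"y":0.1775,"z":0,"ax":0,"ay":0,"az":-0.0444},{"x":0.086,"y":0.1775,"z":0,"ax":0,"ay":0,"az":-0.0444},{"x":0.086,"y":0.1775,"z":0,"ax":0,"ay":0,"az":-0.0444},{"x":0.086,"y":0.1775,"z":0,"ax":0,"ay":0,"az":-0.0444},{"x":0.086,"y":0.1775,"z":0,"ax":0,"ay":0,"az":-0.0444}]' 1
python3 -m handwheel '[{"x":0.086,"y":0.1775,"z":0,"ax":0,"ay":0,"az":0},{"x":0.086,"y":0.1775,"z":0,"ax":0,"ay":0,"az":0},{"x":0.086,"y":0.1775,"z":0,"ax":0,"ay":0,"az":0},{"x":0.086,"y":0.1775,"z":0,"ax":0,"ay":0,"az":0},{"x":0.086,"y":0.1775,"z":0,"ax":0,"ay":0,"az":0},{"x":0.086,"y":0.1775,"z":0,"ax":0,"ay":0,"az":0},{"x":0.086,"y":0.1775,"z":0,"ax":0,"ay":0,"az":0},{"x":0.086,"y":0.1775,"z":0,"ax":0,"ay":0,"az":0}]'
python3 -m handwheel '[{"x":0.086,"y":0.1775,"z":0,"ax":0,"ay":0,"az":0},{"x":0.086,"y":0.1775,"z":0,"ax":0,"ay":0,"az":0},{"x":0.086,"y":0.1775,"z":0,"ax":0,"ay":0,"az":0},{"x":0.086,"y":0.1775,"z":0,"ax":0,"ay":0,"az":0},{"x":0.086,"y":0.1775,"z":0,"ax":0,"ay":0,"az":0},{"x":0.086,"y":0.1775,"z":0,"ax":0,"ay":0,"az":0},{"x":0.086,"y":0.1775,"z":0,"ax":0,"ay":0,"az":0},{"x":0.086,"y":0.1775,"z":0,"ax":0,"ay":0,"az":0}]'
python3 w.py w2.png
```

```text
clock: 0.95
position: [288.7, -321.0, 231.2]
ee_rot: [0.158, 0.987, 0.0, 0.0]
contact_force: [0.4, 0.1, 0.2]
gripper_width: 85.3
grasp_force: 0.0
clock: 1.75
position: [426.3, -36.8, 231.3]
ee_rot: [0.156, 0.988, 0.0, 0.0]
contact_force: [1.5, -0.1, 0.2]
gripper_width: 85.1
grasp_force: 0.0
clock: 2.55
position: [564.0, 247.0, 230.9]
ee_rot: [0.156, 0.988, -0.0, -0.0]
contact_force: [-0.5, -0.9, 0.8]
gripper_width: 85.3
grasp_force: 0.0
2.55 [563.98086009 246.95661867 230.9202576 ] [ 0.68  0.37 -0.02 -0.   -1.19 -2.56] 72.01199592205069 [-0.001 -0.    -1.   ]
```

View pics/w2.png

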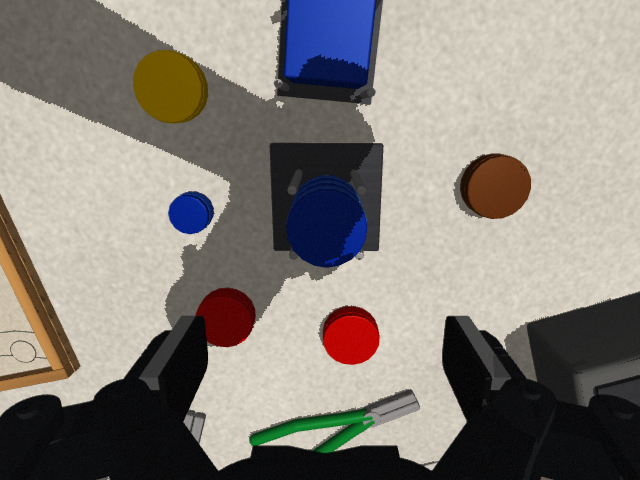

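The top disc spans about x 287–367 with its bottom edge at y≈266, so its centre is near (327,226). The posts stand beside the finger line, so the fingers will pass between them.

```bash
python3 - <<'E'
from h import *
import pickle
p=pickle.load(open('p.pkl','rb'));print(p['position'])
c=np.array([564,246.2,106])
a=np.linspace(0,2*np.pi,60);Q=np.array([proj('wrist',c+[28*np.cos(t),28*np.sin(t),0],p) for t in a]);print(Q.min(0),Q.max(0),proj('wrist',c,p))
im=cv2.imread('pics/raw_w2.png').astype(int)
m=((im[:,:,0]>90)&(im[:,:,0]>im[:,:,2]*3)).astype(np.uint8); m[:, :270]=0;m[:,400:]=0;m[:150]=0
ys,xs=np.nonzero(m);print(xs.min(),xs.max(),ys.min(),ys.max())
for u,v in((327,226),(327,224)):print(ray('wrist',u,v,106,p))
E
```

```text
[489.18797835 271.59966593 374.0063456 ]
[282.22253145 188.92840646] [364.3391575  267.71225699] [323.27935338 229.50867074]
325 366 193 264
[562.41117755 249.37657901 106.        ]
[561.06667593 249.80848404 106.        ]
```

```bash
python3 -m handwheel '[{"x":0,"y":0.005,"z":-0.09,"ax":0,"ay":0,"az":0},{"x":0,"y":0,"z":-0.09,"ax":0,"ay":0,"az":0},{"x":0,"y":0,"z":-0.09,"ax":0,"ay":0,"az":0},{"x":0,"y":0,"z":-0.09,"ax":0,"ay":0,"az":0},{"x":0,"y":0,"z":-0.09,"ax":0,"ay":0,"az":0},{"x":0,"y":0,"z":-0.09,"ax":0,"ay":0,"az":0},{"x":0,"y":0,"z":-0.05,"ax":0,"ay":0,"az":0},{"x":0,"y":0,"z":-0.05,"ax":0,"ay":0,"az":0}]' 1
python3 -m handwheel '[{"x":0,"y":0,"z":-0.02,"ax":0,"ay":0,"az":0},{"x":0,"y":0,"z":-0.02,"ax":0,"ay":0,"az":0},{"x":0,"y":0,"z":-0.02,"ax":0,"ay":0,"az":0},{"x":0,"y":0,"z":-0.02,"ax":0,"ay":0,"az":0},{"x":0,"y":0,"z":-0.01,"ax":0,"ay":0,"az":0},{"x":0,"y":0,"z":0,"ax":0,"ay":0,"az":0},{"x":0,"y":0,"z":0,"ax":0,"ay":0,"az":0},{"x":0,"y":0,"z":0,"ax":0,"ay":0,"az":0}]'
python3 w.py w3.png; python3 -c "from h import *;snap('scene','s3.png',(300,80,200,150),4)"
```

```text
clock: 3.4
position: [563.7, 246.3, 102.7]
ee_rot: [0.156, 0.988, -0.0, -0.0]
contact_force: [-0.7, 0.5, -1.0]
gripper_width: 85.4
grasp_force: 0.0
clock: 4.2
position: [563.8, 246.6, 85.6]
ee_rot: [0.156, 0.988, 0.0, 0.0]
contact_force: [-0.5, 0.1, 0.2]
gripper_width: 85.7
grasp_force: 0.0
4.2 [563.83038455 246.59252187  85.5764996 ] [ 0.68  0.5  -0.2   0.   -0.87 -2.56] 72.0059451770093 [ 0.  0. -1.]
```

View pics/s3.png

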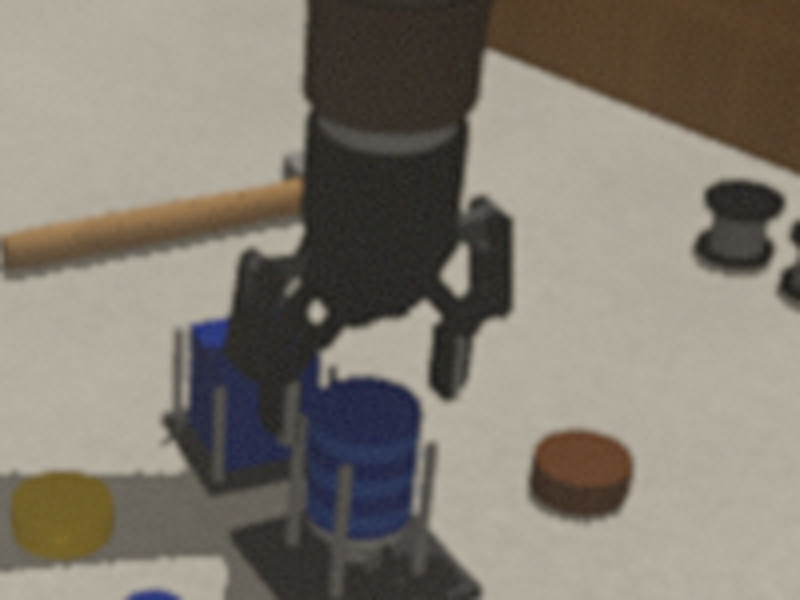

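The open tips straddle the top disc, ending at about its upper half at crop (275,435) and (450,395). I'll go down 2 mm and close.

```bash
python3 -m handwheel '[{"x":0,"y":0,"z":-0.01,"ax":0,"ay":0,"az":0},{"x":0,"y":0,"z":0,"ax":0,"ay":0,"az":0},{"x":0,"y":0,"z":0,"ax":0,"ay":0,"az":0},{"x":0,"y":0,"z":0,"ax":0,"ay":0,"az":0},{"x":0,"y":0,"z":0,"ax":0,"ay":0,"az":0},{"x":0,"y":0,"z":0,"ax":0,"ay":0,"az":0},{"x":0,"y":0,"z":0,"ax":0,"ay":0,"az":0},{"x":0,"y":0,"z":0,"ax":0,"ay":0,"az":0}]' -1
python3 -m handwheel '[{"x":0,"y":0,"z":0,"ax":0,"ay":0,"az":0},{"x":0,"y":0,"z":0.01,"ax":0,"ay":0,"az":0},{"x":0,"y":0,"z":0.02,"ax":0,"ay":0,"az":0},{"x":0,"y":0,"z":0.02,"ax":0,"ay":0,"az":0},{"x":0,"y":0,"z":0.03,"ax":0,"ay":0,"az":0},{"x":0,"y":0,"z":0.04,"ax":0,"ay":0,"az":0},{"x":0,"y":0,"z":0.04,"ax":0,"ay":0,"az":0},{"x":0,"y":0,"z":0.04,"ax":0,"ay":0,"az":0}]'
python3 -c "from h import *;snap('scene','s4.png',(300,80,200,150),4)"
```

```text
clock: 5.1
position: [563.7, 246.5, 83.3]
ee_rot: [0.156, 0.988, 0.0, -0.0]
contact_force: [0.4, -0.5, 0.5]
gripper_width: 54.3
grasp_force: 63.8
clock: 5.9
position: [563.7, 246.5, 124.2]
ee_rot: [0.156, 0.988, 0.0, 0.0]
contact_force: [-0.2, -0.2, -1.6]
gripper_width: 54.1
grasp_force: 63.8
```

View pics/s4.png

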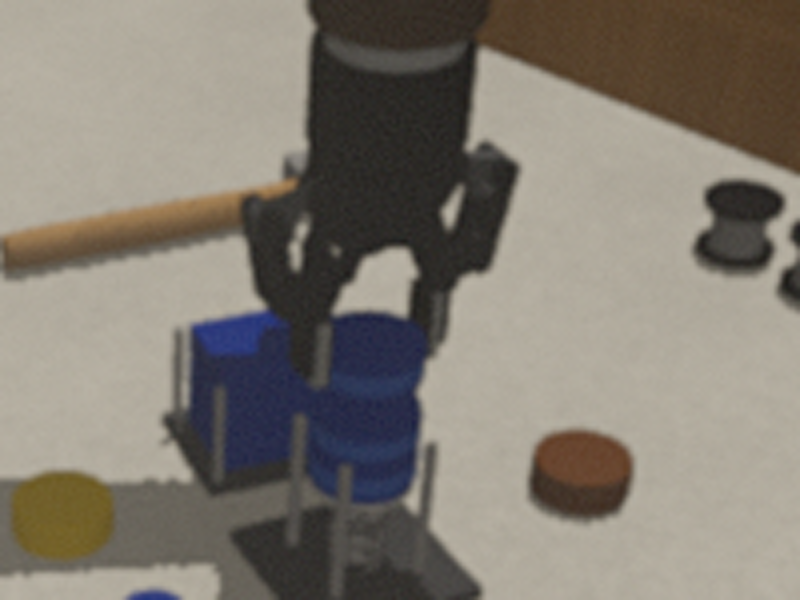

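The top dalle is in the fingers and the other two discs have risen into the holder. I'll lift it further and carry it to the circle.

```bash
python3 -m handwheel '[{"x":0,"y":0,"z":0.1,"ax":0,"ay":0,"az":0},{"x":0,"y":0,"z":0.1,"ax":0,"ay":0,"az":0},{"x":0,"y":-0.08,"z":0.1,"ax":0,"ay":0,"az":0},{"x":-0.01,"y":-0.16,"z":0.1,"ax":0,"ay":0,"az":0},{"x":-0.01,"y":-0.17,"z":0,"ax":0,"ay":0,"az":0},{"x":-0.01,"y":-0.17,"z":0,"ax":0,"ay":0,"az":0},{"x":-0.01,"y":-0.17,"z":0,"ax":0,"ay":0,"az":0},{"x":-0.01,"y":-0.17,"z":0,"ax":0,"ay":0,"az":0}]'
python3 -m handwheel '[{"x":-0.01,"y":-0.17,"z":0,"ax":0,"ay":0,"az":0},{"x":-0.01,"y":-0.17,"z":0,"ax":0,"ay":0,"az":0},{"x":-0.01,"y":-0.17,"z":0,"ax":0,"ay":0,"az":0},{"x":-0.01,"y":-0.17,"z":0,"ax":0,"ay":0,"az":0},{"x":-0.01,"y":-0.17,"z":0,"ax":0,"ay":0,"az":0},{"x":-0.01,"y":-0.17,"z":0,"ax":0,"ay":0,"az":0},{"x":-0.01,"y":-0.17,"z":0,"ax":0,"ay":0,"az":0},{"x":-0.01,"y":-0.17,"z":0,"ax":0,"ay":0,"az":0}]'
python3 -m handwheel '[{"x":-0.01,"y":-0.17,"z":0,"ax":0,"ay":0,"az":0},{"x":0,"y":-0.1,"z":0,"ax":0,"ay":0,"az":0},{"x":0,"y":-0.02,"z":0,"ax":0,"ay":0,"az":0},{"x":0,"y":0,"z":0,"ax":0,"ay":0,"az":0},{"x":0,"y":0,"z":0,"ax":0,"ay":0,"az":0},{"x":0,"y":0,"z":0,"ax":0,"ay":0,"az":0},{"x":0,"y":0,"z":0,"ax":0,"ay":0,"az":0},{"x":0,"y":0,"z":0,"ax":0,"ay":0,"az":0}]'
python3 w.py w5.png
```

```text
clock: 6.75
position: [553.3, 61.2, 203.7]
ee_rot: [0.156, 0.988, 0.0, 0.0]
contact_force: [-0.0, 0.1, -1.0]
gripper_width: 54.2
grasp_force: 63.8
clock: 7.55
position: [537.4, -210.8, 203.6]
ee_rot: [0.156, 0.988, 0.0, 0.0]
contact_force: [0.3, 0.6, -0.9]
gripper_width: 53.9
grasp_force: 63.8
clock: 8.35
position: [535.9, -266.8, 203.5]
ee_rot: [0.156, 0.988, 0.0, 0.0]
contact_force: [0.6, 0.1, -1.2]
gripper_width: 53.8
grasp_force: 63.8
8.35 [ 535.8533535  -266.82888659  203.46149634] [-0.19  0.36 -0.1  -0.   -1.11 -1.69] 72.06119077351704 [ 0.  0. -1.]
```

View pics/w5.png

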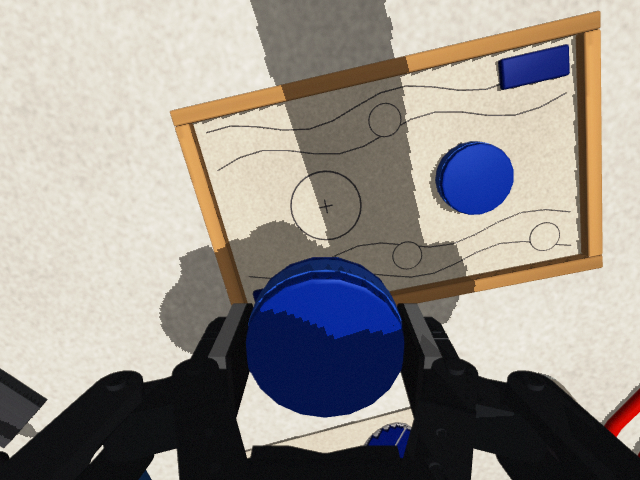

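The cross is at (326,206). The held disc's top face spans about x 247–404 and y 271–417, centred near (325,344). The laid dalle is at (478,178).

```bash
python3 - <<'E'
from h import *
import pickle
p=pickle.load(open('p.pkl','rb'))
print('spot',ray('wrist',326,206,10,p),'laid',ray('wrist',478,178,32,p))
a=np.linspace(0,2*np.pi,90)
for z in(224,226):
  c=np.array([535.9,-266.8,z]);Q=np.array([proj('wrist',c+[28*np.cos(t),28*np.sin(t),0],p) for t in a]);print(z,Q.min(0),Q.max(0))
E
```

```text
spot [ 536.26539525 -265.47887234   10.        ] laid [ 546.21081301 -145.86160077   32.        ]
224 [242.31035466 273.11412556] [405.38146462 415.28453646]
226 [241.17413369 275.5324599 ] [406.49219809 419.2558768 ]
```

```bash
python3 -m handwheel '[{"x":0,"y":0.003,"z":-0.15,"ax":0,"ay":0,"az":0},{"x":0,"y":0,"z":-0.15,"ax":0,"ay":0,"az":0},{"x":0,"y":0,"z":-0.15,"ax":0,"ay":0,"az":0},{"x":0,"y":0,"z":-0.15,"ax":0,"ay":0,"az":0},{"x":0,"y":0,"z":-0.15,"ax":0,"ay":0,"az":0},{"x":0,"y":0,"z":-0.1,"ax":0,"ay":0,"az":0},{"x":0,"y":0,"z":-0.05,"ax":0,"ay":0,"az":0},{"x":0,"y":0,"z":-0.03,"ax":0,"ay":0,"az":0}]'
python3 -m handwheel '[{"x":0,"y":0,"z":-0.01,"ax":0,"ay":0,"az":0},{"x":0,"y":0,"z":-0.01,"ax":0,"ay":0,"az":0},{"x":0,"y":0,"z":-0.005,"ax":0,"ay":0,"az":0},{"x":0,"y":0,"z":-0.005,"ax":0,"ay":0,"az":0},{"x":0,"y":0,"z":0,"ax":0,"ay":0,"az":0},{"x":0,"y":0,"z":0,"ax":0,"ay":0,"az":0},{"x":0,"y":0,"z":0,"ax":0,"ay":0,"az":0},{"x":0,"y":0,"z":0,"ax":0,"ay":0,"az":0}]'
```

```text
clock: 9.2
position: [535.7, -266.8, 16.7]
ee_rot: [0.156, 0.988, -0.0, -0.0]
contact_force: [0.2, -0.4, -0.9]
gripper_width: 53.9
grasp_force: 63.8
clock: 10.0
position: [535.7, -266.9, 11.4]
ee_rot: [0.156, 0.988, -0.0, 0.0]
contact_force: [-0.3, -0.4, -1.4]
gripper_width: 54.1
grasp_force: 63.8
```

Not touching yet. I'll lower slowly, 0.5 mm per row.

```bash
python3 -m handwheel '[{"x":0,"y":0,"z":-0.0025,"ax":0,"ay":0,"az":0},{"x":0,"y":0,"z":-0.0025,"ax":0,"ay":0,"az":0},{"x":0,"y":0,"z":-0.0025,"ax":0,"ay":0,"az":0},{"x":0,"y":0,"z":-0.0025,"ax":0,"ay":0,"az":0},{"x":0,"y":0,"z":0,"ax":0,"ay":0,"az":0},{"x":0,"y":0,"z":0,"ax":0,"ay":0,"az":0},{"x":0,"y":0,"z":0,"ax":0,"ay":0,"az":0},{"x":0,"y":0,"z":0,"ax":0,"ay":0,"az":0}]'
```

```text
clock: 10.8
position: [535.8, -266.9, 10.8]
ee_rot: [0.156, 0.988, -0.0, 0.0]
contact_force: [-3.1, 2.9, 8.4]
gripper_width: 53.8
grasp_force: 64.8
```

The dalle is on the paper, pressing with about 9 N. I'll release it and retreat.

```bash
python3 -m handwheel '[{"x":0,"y":0,"z":0,"ax":0,"ay":0,"az":0},{"x":0,"y":0,"z":0,"ax":0,"ay":0,"az":0},{"x":0,"y":0,"z":0,"ax":0,"ay":0,"az":0},{"x":0,"y":0,"z":0,"ax":0,"ay":0,"az":0},{"x":0,"y":0,"z":0,"ax":0,"ay":0,"az":0},{"x":0,"y":0,"z":0,"ax":0,"ay":0,"az":0},{"x":0,"y":0,"z":0,"ax":0,"ay":0,"az":0},{"x":0,"y":0,"z":0,"ax":0,"ay":0,"az":0}]' 1
python3 -m handwheel '[{"x":0,"y":0,"z":0.02,"ax":0,"ay":0,"az":0},{"x":0,"y":0,"z":0.05,"ax":0,"ay":0,"az":0},{"x":0,"y":0,"z":0.1,"ax":0,"ay":0,"az":0},{"x":0,"y":0,"z":0.15,"ax":0,"ay":0,"az":0},{"x":0,"y":0,"z":0.15,"ax":0,"ay":0,"az":0},{"x":0,"y":0,"z":0.15,"ax":0,"ay":0,"az":0},{"x":0,"y":0,"z":0.15,"ax":0,"ay":0,"az":0},{"x":0,"y":0,"z":0.15,"ax":0,"ay":0,"az":0}]'
python3 w.py w6.png
```

```text
clock: 11.6
position: [535.6, -266.9, 9.3]
ee_rot: [0.156, 0.988, 0.0, -0.0]
contact_force: [-0.2, 0.0, 0.8]
gripper_width: 85.5
grasp_force: 0.0
clock: 12.4
position: [535.5, -266.9, 195.8]
ee_rot: [0.156, 0.988, -0.0, 0.001]
contact_force: [0.7, 0.0, 0.5]
gripper_width: 85.0
grasp_force: 0.0
12.4 [ 535.50752931 -266.86341191  195.76286276] [-0.19  0.37 -0.11  0.   -1.09 -1.69] 72.00346159005991 [ 0.001 -0.    -1.   ]
```

View pics/w6.png

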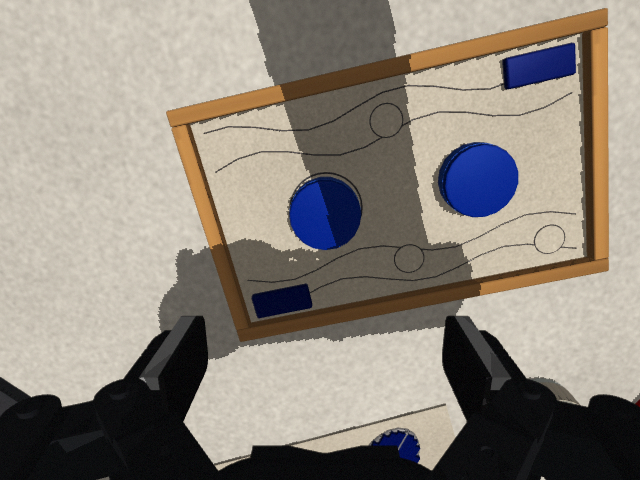

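The dalle lies flat on the circle at (325,213), with the pencil ring just showing at its upper edge, as expected from parallax. The laid dalle has not moved. Handing in.

```bash
python3 -c "
from bench import arm
print(arm.job_done())"
```

```text
the job is handed in; nothing more can be done
None
```

The top dalle now lies flat and, by the last wrist picture, centred on the empty large circle; the next one has risen in the holder, the laid one is untouched, and I handed the job in at about 12.5 s (no verdict was returned).

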